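Roll a dowel one full turn to check it for straightness

ROBOT

A 6-joint arm with a two-finger parallel gripper is mounted at the origin on the work surface. World frame = base frame: x ahead of the robot, y to its left, z up, the work surface at z = 0. Lengths are in m, angles in rad, forces in N, time in s.
With the tool pointing down it reaches from about 0.425 to 0.925 m from the base axis. Payload 12.5 kg.
Tool frame: the origin (TCP) lies between the finger pads; the fingertips stand 17 mm ahead of it and the grasp point (between the pads) lies 2 mm behind it (tcp_to_tips is the distance from the TCP to the fingertips, in m); z points along the fingers, x is the direction in which the jaws open and shut, and the axes are right-handed (so a half turn about z gives the same grasp; the last joint's range is limited). The gripper opens to 85 mm and grips with 20 to 120 N. Pads are 22 mm wide; open, the fingers measure 114 mm over their backs; the gripper's body (76 mm by 85 mm) begins 54 mm behind the grasp point. The pads swing forward as they close: fully open they stand 13 mm farther back than shut.
Start: joints at [-1.217, 0.491, 1.559, -0, 1.092, -0.106], TCP at [0.277, -0.56, 0.248] pointing down, gripper open.
Joint ranges: [-3.1, 3.1], [-0.84, 2.19], [0.05, 2.79], [-1.13, 4.28], [0.06, 2.93], [-2.69, 2.69]. Speed limits (rad/s): [2.22, 2.22, 2.79, 3.14, 3.14, 3.14].

INTERFACE

Orientations are given as a 3x3 rotation matrix whose columns are the frame's x, y, z axes.
In Python, from plant import observe, snapshot, get_calibration, hand_in, look_for, tcp_to_tips gives the robot as it stands.
- The arm moves only by the shell command python3 -m handwheel 'ROWS' [FORCE]. ROWS is text: rows parted by semicolons, each of 5 numbers parted by spaces: the closure, from 0 (fully open) to 1 (shut), then the shift along the tool's x, y, z in cm, then the turn about the tool's z in rad. In form: fingers x y z yaw; .... A call has 1 to 12 rows; each row is the pose to reach, as a shift and turn from the pose measured when the call began, along the tool's axes at that moment; what a row does not reach only later rows make up. A row lasts 1/12 s, in which the tool goes at most 41.7 mm and 7.16 degrees, less where a joint would pass 70% of its speed; a pose out of reach is approached as far as the arm can. A call with a gripper value outside its range is refused whole. The fingers move at their own pace and stop on an object; FORCE is the grip in N (left out, the last holds). Time passes only in rows, so rows that repeat a pose let the fingers close. It gives the time, the measured TCP pose, the force and the opening at its end, in the units of the state.
- observe(): the state, without advancing time (a new reading comes with each control period).
- snapshot(name): name is "side" or "top" or "wrist"; returns the picture (480x640x3 uint8, red, green, blue); there is no depth.
- get_calibration(name): a dict with "fx", "fy", "cx", "cy" (pixels), "distortion" ([k1, k2, p1, p2, k3] as OpenCV has them; the pictures are not rectified), "R" (3x3) and "t" (3): a world point X has camera coordinates R X + t. Camera axes: x right, y down, z forward; pixel columns grow to the right and rows downward; lengths in m; the calibration is good to about 2 mm. A picture is of the moment at which its call begins: read the wrist's pose just before it. get_calibration takes no time and is no camera call; for the wrist camera it gives the pose at the moment of the call.
- hand_in(): hands the job in, once; it reports no verdict.
Trained networks look in the newest picture that a camera, given by its name, has taken for a name from the list of things; names that differ only in an ending like _2 or _b are one class to them, and where a whole thing is asked for, a point or a joint stands for the part that bears it (a point fixed in the world has none). Each returns a list of dicts, best first, with "p" (0 to 1); they miss things now and then, are a little off and sometimes report something else, mostly with a low value. They report only what shows in the picture. A call takes as long as a camera call.
- look_for(query, camera): "rect" ([left, top, right, bottom] in pixels, round what is visible of it).
The state is a dict: "t": time; "joints": joint angles; "joint_vel": joint speeds; "tau": joint torques, N m; "ee_pos": TCP position; "eef_rot": TCP orientation; "force": force on the tool from outside, world axes, zero at the start; "torque": the same for the moment, N m; "width": finger opening in m.
Only numpy, scipy, OpenCV 4.12 (cv2) and the standard library are available. Lean on these libraries where they do the work, as an engineer would, in place of code of your own. Each camera call takes 0.05 s, during which the arm holds its last target.

TASK

Check the round wooden dowel for straightness: pushing on its top with the fingertips, roll it along the white board through one full turn, from the red line to the green line, and leave it lying still along the green line with its blue stripe on top again. Roll it rather than slide it, do not pick it up or shove it from the side, and leave the other things on the bench and board where they are.

Things in the scene. Friction and masses are not known exactly. Their poses are not given: they have to be found in the camera images.
- dowel: round brown wooden dowel, 50 mm diameter, 200 mm long, 0.2 to 0.4 kg, loose on the board. Origin: middle of its axis (25 mm above the board). Its y runs along its length; its z points to the blue stripe (6 mm wide, full length), on top at the start. It rolls with some resistance: let go, it stops in about 10 mm from 0.1 m/s. Carried at its top without slip, its centre moves half as far as the fingertip
- board: the white test board, fixed to the bench, 380 mm (its x) by 270 mm (its y) and 12 mm thick, level. Origin at the centre of its underside, on the bench top. Its +x is the direction in which the dowel is to be rolled
- start_line (a point): middle of the red line on the board's top face, which runs the board's full width (along its y); 6 mm wide. The dowel starts lying along it
- finish_line (a point): middle of the green line on the board's top face, parallel to the red one, 6 mm wide, 157 mm farther in the board's +x: one circumference of the dowel
- finial: bystander: dark turned wooden finial, 38 mm across, 50 mm high, standing loose on the board about 100 mm beyond the green line, near one side. Origin at the centre of its underside
- collar: bystander: brass collar, 44 mm across, 22 mm high, loose on the board about 100 mm beyond the green line, near one side. Origin at the centre of its underside
- glue: bystander: yellow glue bottle, 60 mm across, 170 mm high, standing beside the board. Origin at the centre of its underside
- wax: bystander: green tin of wax, 80 mm across, 55 mm high, beside the board. Origin at the centre of its underside
- screws: bystander: amber jar, 66 mm across, 85 mm high, beside the board. Origin at the centre of its underside
- offcut: bystander: short pale round offcut standing upright, 40 mm across, 100 mm high, past the board's end. Origin at the centre of its underside
- hammer: bystander: hammer lying behind the board's red-line end, about 0.3 m long. Origin near its middle, on the bench

How it is judged:
By the outcome, as a careful person would: the job done as asked, in the order asked, and still so for the second after the job is handed in, with the robot touching nothing.
It also fails if it takes over 64 s, if anything falls off the work surface, if the arm or the gripper's body presses on something with over 40 N, if the wrist force passes 120 N, or if a joint passes its speed limit or range.

## Working session

There is one attempt and no reset: what is moved stays moved. The work goes in short steps, Python scripts to look and compute and a shell command to move; the robot and the scene stay as the last step left them, time stands still between calls to the robot, and variables do not carry over. Pictures are saved under pics/ and viewed, and the job is handed in when it is done.

```bash
ls; mkdir -p pics; python3 - <<'E'
from plant import *
import cv2
o=observe();print(o)
for n in("side","top","wrist"):
    im=snapshot(n);cv2.imwrite(f"pics/{n}0.png",im[:,:,::-1]);c=get_calibration(n);print(n,c)
    for q in("dowel","board"): print(q,look_for(q,n)[:2])
print(tcp_to_tips)
E
```

```text
pics
{'t': 0.0, 'joints': array([-1.21659008e+00,  4.91579882e-01,  1.55943804e+00,  3.59181828e-05,
        1.09170381e+00, -1.05611666e-01]), 'joint_vel': array([-7.60557187e-04,  1.41652856e-03,  2.05143317e-03,  1.56769145e-03,
       -5.12392538e-04,  9.15285690e-05]), 'tau': array([-1.29563465e-03, -6.18438148e+01, -2.61592233e+01, -1.67006133e-04,
        4.00846489e-03, -2.32518261e-05]), 'ee_pos': array([ 0.27731634, -0.55988403,  0.24771903]), 'eef_rot': array([[ 4.43769882e-01, -8.96140704e-01, -3.61719764e-04],
       [-8.96140078e-01, -4.43770004e-01,  1.07004045e-03],
       [-1.11942718e-03, -1.50700146e-04, -9.99999362e-01]]), 'force': array([-0.19649453, -0.44792865, -0.34379527]), 'torque': array([0.06820623, 0.02106224, 0.02253105]), 'width': 0.08543556228778254}
side {'fx': 465.901765225263, 'fy': 465.901765225263, 'cx': 319.04886546429873, 'cy': 239.5880112357283, 'distortion': array([-0.07312552,  0.        ,  0.        ,  0.        ,  0.        ]), 'R': array([[-0.89523676, -0.4452719 ,  0.01685474],
       [-0.24804366,  0.46656486, -0.84899445],
       [ 0.37
[... 525 characters left out ...]
713, -0.99737184]]), 't': array([0.03657964, 0.59957168, 0.93711283])}
dowel [{'rect': [376.3, 207.5, 433.0, 324.6], 'p': 0.85}, {'rect': [308.6, 121.4, 344.9, 165.2], 'p': 0.16}]
board [{'rect': [231.6, 158.7, 473.2, 353.5], 'p': 0.96}]
wrist {'fx': 397.46336834195495, 'fy': 397.46336834195495, 'cx': 316.27916962772844, 'cy': 246.22913994956525, 'distortion': array([-0.02845011,  0.        ,  0.        ,  0.        ,  0.        ]), 'R': array([[ 4.43864894e-01, -8.96093720e-01, -3.57165892e-05],
       [-8.51406829e-01, -4.21742427e-01,  3.11832868e-01],
       [-2.79446537e-01, -1.38381253e-01, -9.50136970e-01]]), 't': array([-0.62487205, -0.03999166,  0.38038434])}
dowel []
board []
0.017
```

View pics/top0.png

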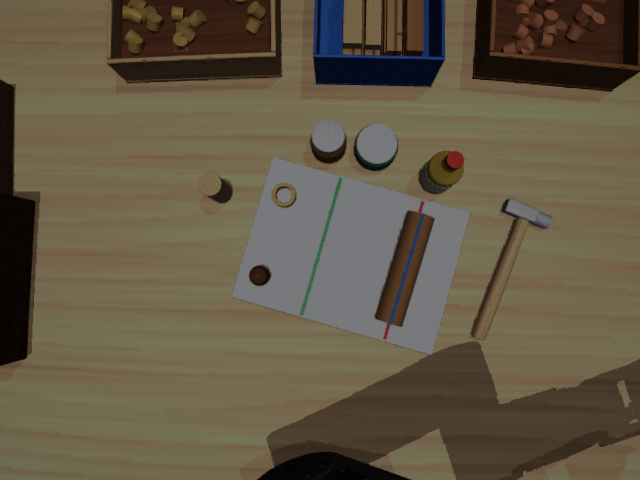

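View pics/side0.png

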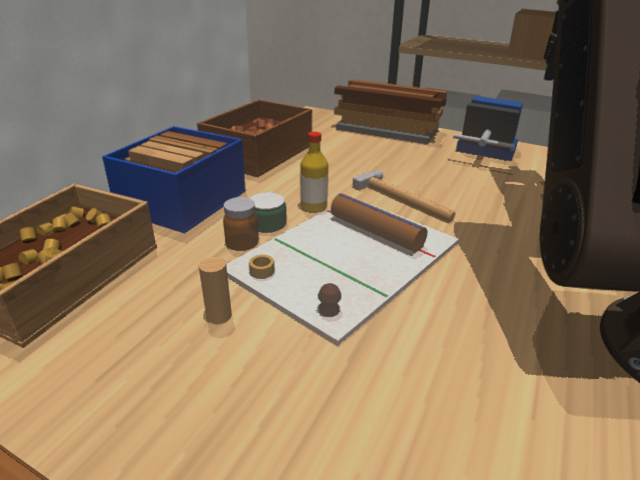

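The top view shows the dowel on the red line (about 405,268), the green line from (340,178) to (302,314), the collar at (284,195) and the finial at (260,275). The glue, wax and screws are along the far edge.

```bash
cat > h.py <<'E'
import numpy as np, cv2
from plant import *
def K(c): return np.array([[c['fx'],0,c['cx']],[0,c['fy'],c['cy']],[0,0,1]])
def unproj(c,uv,z):
    uv=np.asarray(uv,float).reshape(-1,1,2)
    n=cv2.undistortPoints(uv,K(c),c['distortion']).reshape(-1,2)
    d=np.c_[n,np.ones(len(n))]@c['R']; o=-c['R'].T@c['t']
    return o+d*((z-o[2])/d[:,2])[:,None]
def proj(c,X):
    return cv2.projectPoints(np.asarray(X,float).reshape(-1,1,3),cv2.Rodrigues(c['R'])[0],c['t'],K(c),c['distortion'])[0].reshape(-1,2)
def masks(im,roi):
    h=cv2.cvtColor(im,cv2.COLOR_RGB2HSV).astype(int); H,S,V=h[...,0],h[...,1],h[...,2]
    r=np.zeros(H.shape,bool); r[roi[1]:roi[3],roi[0]:roi[2]]=1
    return dict(green=r&(H>45)&(H<85)&(S>90),red=r&((H<5)|(H>172))&(S>130),blue=r&(H>100)&(H<130)&(S>70),
      brown=r&(H>3)&(H<20)&(S>90))
def fit(c,m,z):
    v,u=np.nonzero(m); P=unproj(c,np.c_[u,v],z)[:,:2]
    vx,vy,x,y=cv2.fitLine(P.astype(np.float32),cv2.DIST_HUBER,0,1e-4,1e-4).ravel()
    d=np.array([vx,vy]); d*=np.sign(d[0]) ; p=np.array([x,y]); s=(P-p)@d
    return p,d,s.min(),s.max(),len(P)
E
python3 - <<'E'
from h import *
im=cv2.imread("pics/top0.png")[:,:,::-1].copy(); c=get_calibration("top")
m=masks(im,(225,170,465,350)); 
for n,z in(("green",.012),("red",.012),("blue",.062)):
    mm=m[n]
    if n=="red": mm=mm.copy(); mm[206:328]=0
    if n=="green": mm=mm.copy(); mm[:,350:]=0
    if n=="blue": mm=mm.copy(); mm[:,:370]=0
    p,d,a,b,k=fit(c,mm,z); print(n,k,"mid",p+d*(a+b)/2,"dir",d,np.degrees(np.arctan2(d[1],d[0])),"len",b-a, "ends",p+a*d,p+b*d)
cs=unproj(c,[(273,157),(469,213),(433,354),(233,297)],.012);print(cs)
for n in("finial","collar","glue","wax","screws"):print(n,look_for(n,"top")[:1])
print("collar",unproj(c,[(284,195)],.034),"finial",unproj(c,[(260,275)],.06))
E
```

```text
green 334 mid [0.57551985 0.0620869 ] dir [ 0.9675259  -0.25277182] -14.641594 len 0.260089306246033 ends [0.44969828 0.09495852] [0.70134142 0.02921527]
red 37 mid [ 0.53564155 -0.09010636] dir [ 0.9676038  -0.25247353] -14.623933 len 0.25861105308924204 ends [ 0.41052503 -0.05746013] [ 0.66075807 -0.12275258]
blue 351 mid [ 0.53812079 -0.08835286] dir [ 0.96124804 -0.27568495] -16.002836 len 0.19795240454432306 ends [ 0.44298011 -0.06106661] [ 0.63326147 -0.11563911]
[[ 0.73826512  0.15510458  0.012     ]
 [ 0.64206387 -0.20935588  0.012     ]
 [ 0.38389493 -0.14611892  0.012     ]
 [ 0.47761891  0.2201695   0.012     ]]
finial [{'rect': [247.9, 267.5, 270.6, 284.9], 'p': 0.84}]
collar []
glue [{'rect': [419.9, 152.9, 463.2, 196.7], 'p': 0.6}]
wax [{'rect': [471.4, 197.4, 552.7, 339.6], 'p': 0.68}]
screws [{'rect': [311.7, 122.9, 346.3, 163.0], 'p': 0.84}]
collar [[0.66433363 0.13017771 0.034     ]] finial [[0.51961678 0.16516522 0.06      ]]
```

```bash
python3 - <<'E'
import cv2
a=cv2.imread("pics/top0.png")[150:360,220:480];cv2.imwrite("pics/topz.png",cv2.resize(a,None,fx=3,fy=2.8,interpolation=cv2.INTER_CUBIC)[:600])
E
```

```text
(no output)
```

View pics/topz.png

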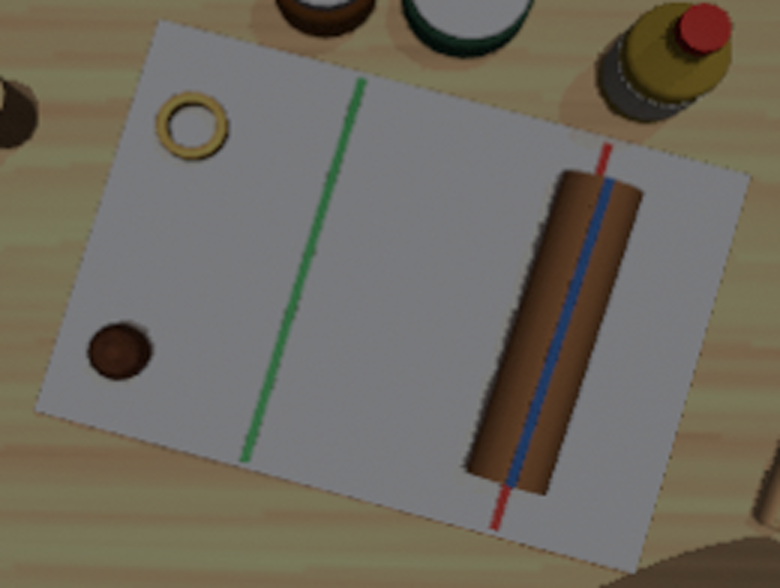

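```bash
python3 -m handwheel '0 -3 -4 0 -0.05; 0 -6 -8 0 -0.12; 0 -9 -12 0 -0.2; 0 -11 -15.5 0 -0.3; 0 -13.5 -19 0 -0.4; 0 -16 -22.5 0 -0.5; 0 -18.5 -26 0 -0.6; 0 -21 -29.5 0 -0.7; 0 -23.5 -33 0 -0.8; 0 -25.5 -36.5 0 -0.856; 0 -27.5 -40 0 -0.856; 0 -29 -42 0 -0.856'; python3 - <<'E'
from h import *
from h import *
o=observe();print(o['t'],o['ee_pos'],o['eef_rot'],o['joints'],o['force'])
d=np.array([.538,-.088,.22])-o['ee_pos'];print("shift cm",o['eef_rot'].T@d*100)
x=o['eef_rot'][:,0];print(np.degrees(np.arctan2(x[1],x[0])))
im=snapshot("wrist");cv2.imwrite("pics/wrist1.png",im[:,:,::-1])
E
```

```text
t: 1.7
ee_pos: [0.5207, -0.1212, 0.2486]
eef_rot: [[0.968, -0.252, 0.001], [-0.252, -0.968, -0.0], [0.001, 0.0, -1.0]]
force: [0.6, -0.4, 0.2]
width: 0.0854
1.7 [ 0.52066359 -0.12119788  0.24860171] [[ 9.67750836e-01 -2.51908218e-01  7.54224284e-04]
 [-2.51907962e-01 -9.67751106e-01 -4.19338857e-04]
 [ 8.35536290e-04  2.15820428e-04 -9.99999628e-01]] [-3.52231143e-01  3.62288814e-01  1.78016110e+00 -1.58696523e-04
  9.98290160e-01 -9.74937536e-02] [ 0.62795762 -0.37188813  0.2105193 ]
shift cm [ 0.83906185 -3.65006444  2.86008522]
-14.590449513351563
```

View pics/wrist1.png

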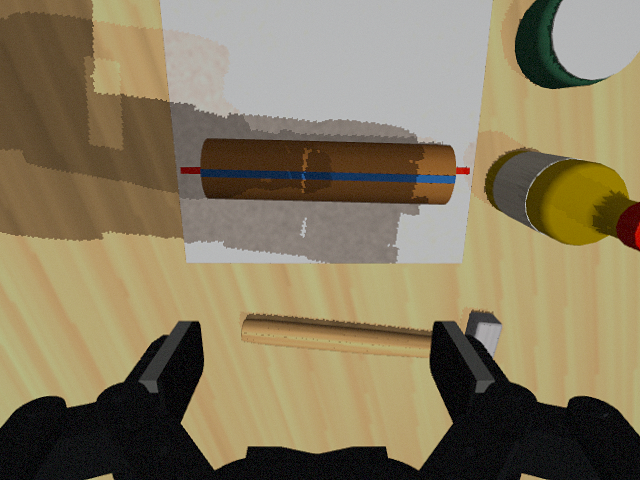

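The wrist view shows the stripe along row ~177 from (202,173) to (457,180), and the red line at row ~171. That's a slight yaw, so I'll measure it.

```bash
cat >> h.py <<'E'
n=np.array([.2526,.9676]); dd=np.array([.9676,-.2526])
def wr(name,stripez=.062,roi=(0,0,640,300)):
    c=get_calibration("wrist"); im=snapshot("wrist"); cv2.imwrite(f"pics/{name}.png",im[:,:,::-1])
    m=masks(im,roi); out={}
    for k,z in(("green",.012),("red",.012),("blue",stripez)):
        mm=m[k].astype(np.uint8); N,L,st,_=cv2.connectedComponentsWithStats(mm,connectivity=8)
        keep=np.zeros_like(mm,bool)
        for i in range(1,N):
            if st[i,4]>=15 and (k!="green" or st[i,2]>2.5*st[i,3]): keep|=L==i
        if keep.sum()<30: continue
        # robust: reject outliers twice
        for _ in range(3):
            p,d,a,b,kk=fit(c,keep,z)
            v,u=np.nonzero(keep); P=unproj(c,np.c_[u,v],z)[:,:2]; r=(P-p)@np.array([-d[1],d[0]])
            bad=abs(r)>.006; keep[v[bad],u[bad]]=0
        mid=p+d*(a+b)/2; sn=((.543-mid@dd))  # evaluate at common lateral coordinate
        q=p+d*((.543-p@dd)/(d@dd)); out[k]=q@n
        print(k,kk,"yaw",round(float(np.degrees(np.arctan2(d[1],d[0]))),2),"n at lateral .543:",round(float(q@n),4),"lat",round(float(mid@dd),4),"len",round(float(b-a),4))
    return c,im
E
python3 - <<'E'
from h import *
c,im=wr("wrist1b"); print(observe()['ee_pos'][:2]@n)
E
```

```text
red 451 yaw -22.44 n at lateral .543: 0.0317 lat 0.6326 len 0.4449
blue 1897 yaw -16.06 n at lateral .543: 0.0503 lat 0.5443 len 0.1996
0.01695133477764339
```

```bash
python3 - <<'E'
from h import *
c,im=wr("wrist1c",roi=(170,0,475,300))
# silhouette edges at middle columns: brown rows
m=masks(im,(195,120,460,220)); mm=m['brown']|m['blue']
for u in(230,330,430):
    v=np.nonzero(mm[:,u])[0]; print(u,v.min(),v.max())
# predict silhouette for given cylinder
def sil(nn,yaw):
    ax=np.array([np.cos(yaw),np.sin(yaw),0]);pr=np.array([-ax[1],ax[0],0]);out=[]
    ctr=np.r_[nn*n+.543*dd,.037]
    for s in(-.08,0,.08):
        t=np.linspace(0,2*np.pi,721); X=ctr+s*ax+.025*(np.cos(t)[:,None]*pr+np.sin(t)[:,None]*[0,0,1]); p=proj(c,X); out.append((p[:,0].mean().round(),p[:,1].min().round(1),p[:,1].max().round(1)))
    return out
print(sil(.0503,np.radians(-16.06))); print(sil(.0481,np.radians(-14.63)))
E
```

```text
red 196 yaw -14.66 n at lateral .543: 0.0483 lat 0.5429 len 0.2613
blue 1918 yaw -16.08 n at lateral .543: 0.0503 lat 0.5442 len 0.2
230 142 201
330 145 204
430 148 207
[(np.float64(230.0), np.float64(141.6), np.float64(201.9)), (np.float64(326.0), np.float64(144.5), np.float64(204.7)), (np.float64(420.0), np.float64(147.7), np.float64(207.6))]
[(np.float64(231.0), np.float64(146.7), np.float64(206.8)), (np.float64(326.0), np.float64(147.2), np.float64(207.2)), (np.float64(420.0), np.float64(147.9), np.float64(207.8))]
```

```bash
cat >> h.py <<'E'
def goto(nn,lat,z,yaw=None):
    o=observe(); X=np.r_[nn*n+lat*dd,z]; s=o['eef_rot'].T@(X-o['ee_pos'])*100
    x=o['eef_rot'][:,0]; y=np.degrees(np.arctan2(x[1],x[0])); print("t",o['t'],"tcp n",round(o['ee_pos'][:2]@n,4),"lat",round(o['ee_pos'][:2]@dd,4),"z",round(o['ee_pos'][2],4),"yaw",round(y,2),"F",o['force'].round(1))
    print("shift cm",s.round(2),"turn",None if yaw is None else round(-np.radians(yaw-y),4))
E
python3 -c "
from h import *
goto(.041,.543,.085,-15.3)"
```

```text
t 1.85 tcp n 0.0147 lat 0.5342 z 0.2482 yaw -14.36 F [-0.6 -0.5 -0.7]
shift cm [ 0.89 -2.62 16.32] turn 0.0165
```

```bash
python3 -m handwheel '0 0.9 -2.6 2 0.016; 0 0.9 -2.6 5 0.016; 0 0.9 -2.6 8 0.016; 0 0.9 -2.6 11 0.016; 0 0.9 -2.6 13 0.016; 0 0.9 -2.6 15 0.016; 0 0.9 -2.6 16 0.016; 0 0.9 -2.6 16.3 0.016; 0 0.9 -2.6 16.3 0.016;0 0.9 -2.6 16.3 0.016' 20; python3 -c "
from h import *
goto(.041,.543,.066,-15.3)
wr('w2',roi=(0,0,640,480))
goto(.041,.543,.066,-15.3)
cv2.imwrite('pics/s2.png',snapshot('side')[:,:,::-1])"
```

```text
t: 2.68
ee_pos: [0.5361, -0.0983, 0.0861]
eef_rot: [[0.965, -0.264, 0.001], [-0.264, -0.965, -0.0], [0.001, 0.0, -1.0]]
force: [-0.0, 0.1, 0.5]
width: 0.0856
t 2.6833 tcp n 0.0403 lat 0.5436 z 0.0861 yaw -15.3 F [-0.   0.1  0.5]
shift cm [-0.06 -0.07  2.01] turn -0.0001
red 58 yaw -14.46 n at lateral .543: 0.0491 lat 0.5427 len 0.2623
blue 6409 yaw -16.1 n at lateral .543: 0.0503 lat 0.5442 len 0.2003
t 2.7333 tcp n 0.0405 lat 0.5437 z 0.0864 yaw -15.29 F [-0.6  0.7  0.5]
shift cm [-0.07 -0.05  2.03] turn 0.0002
```

View pics/w2.png

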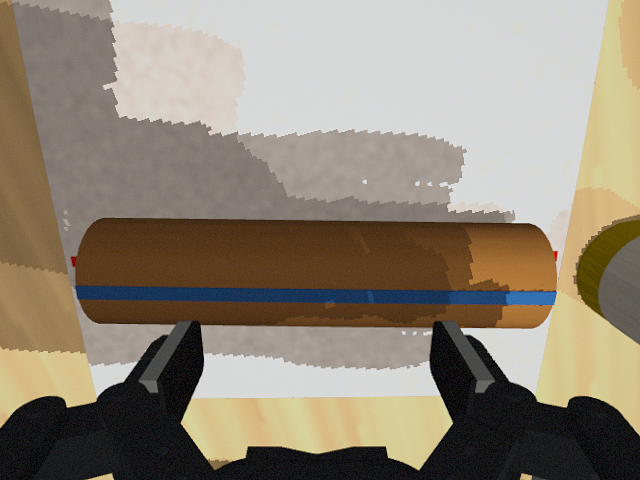

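View pics/s2.png

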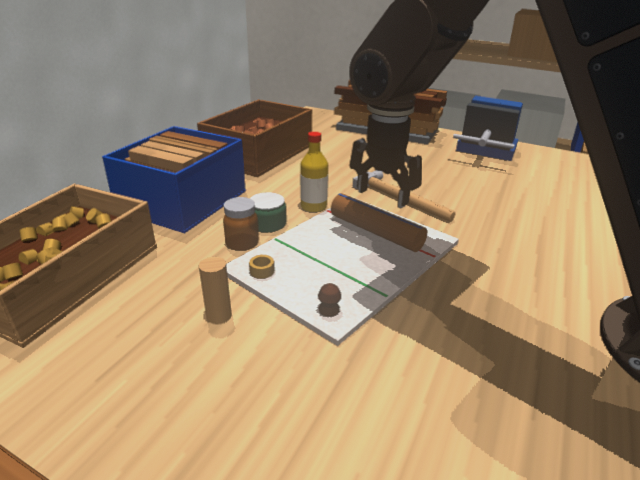

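```bash
python3 -c "
from h import *
o=observe();c=get_calibration('wrist')
for z in(0.004,.017):
  for y in(-.011,.011):
    for x in (-.0427,-.057): print(z,y,x,proj(c,o['ee_pos']+o['eef_rot']@[x,y,z]))
"
```

```text
0.004 -0.011 -0.0427 [[198.54459953 316.27763617]]
0.004 -0.011 -0.057 [[159.75492138 316.14075963]]
0.004 0.011 -0.0427 [[204.03817707 367.47159919]]
0.004 0.011 -0.057 [[167.03602158 367.2567581 ]]
0.017 -0.011 -0.0427 [[207.70312831 300.59740154]]
0.017 -0.011 -0.057 [[171.89131379 300.50681519]]
0.017 0.011 -0.0427 [[212.36192319 348.6847989 ]]
0.017 0.011 -0.057 [[178.07090859 348.52949965]]
```

```bash
python3 -c "
import cv2
a=cv2.imread('pics/w2.png')[290:450,100:300];cv2.imwrite('pics/w2z.png',cv2.resize(a,None,fx=3.7,fy=3.7))"
```

```text
(no output)
```

View pics/w2z.png

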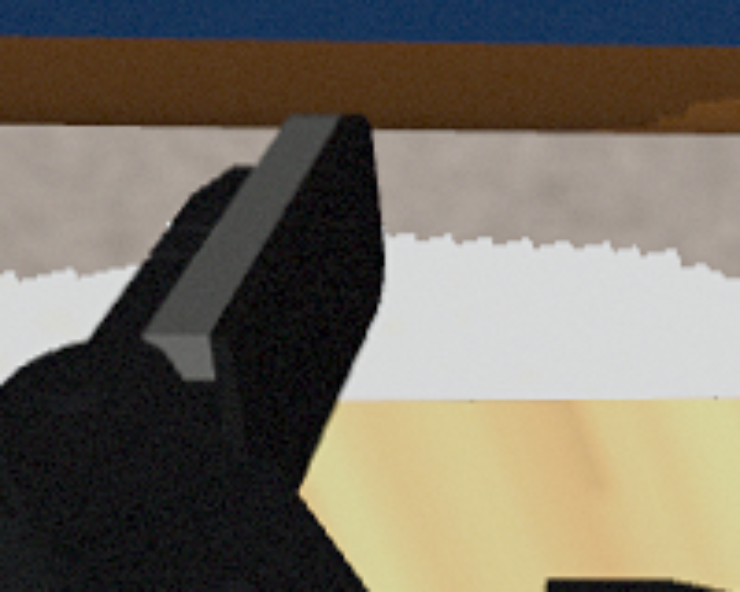

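```bash
python3 -m handwheel '0 0 0 0.8 0; 0 0 0 1.5 0; 0 0 0 1.8 0; 0 0 0 1.9 0; 0 0 0 1.9 0'; python3 -m handwheel '0 0 0 0.1 0;0 0 0 0.1 0'; python3 -m handwheel '0 0 0 0.1 0;0 0 0 0.1 0';
```

```text
t: 3.2
ee_pos: [0.5361, -0.098, 0.0669]
eef_rot: [[0.965, -0.263, 0.001], [-0.263, -0.965, -0.0], [0.001, 0.0, -1.0]]
force: [-0.1, 0.4, -0.7]
width: 0.0852
t: 3.37
ee_pos: [0.5362, -0.098, 0.0659]
eef_rot: [[0.965, -0.263, 0.001], [-0.263, -0.965, -0.0], [0.001, 0.0, -1.0]]
force: [1.1, -0.6, -0.3]
width: 0.0857
t: 3.53
ee_pos: [0.5363, -0.098, 0.0655]
eef_rot: [[0.965, -0.263, 0.002], [-0.263, -0.965, -0.001], [0.002, 0.0, -1.0]]
force: [-2.5, -0.1, 7.7]
width: 0.0856
```

```bash
python3 -m handwheel '0 0 0 0.1 0; 0 0 -0.2 0.1 0; 0 0 -0.6 0.1 0; 0 0 -1.1 0.1 0; 0 0 -1.6 0.1 0; 0 0 -2.1 0.1 0; 0 0 -2.6 0.1 0; 0 0 -3.0 0.1 0; 0 0 -3.3 0.1 0; 0 0 -3.5 0.1 0; 0 0 -3.6 0.1 0; 0 0 -3.6 0.1 0';  python3 -c "
from h import *
goto(.041,.543,.066,-15.3)
c,im=wr('w3',roi=(0,0,640,480))"
```

```text
t: 4.53
ee_pos: [0.5463, -0.0631, 0.0655]
eef_rot: [[0.965, -0.263, 0.003], [-0.263, -0.965, -0.001], [0.003, 0.0, -1.0]]
force: [-0.1, 0.3, 11.5]
width: 0.0855
t 4.5333 tcp n 0.0769 lat 0.5445 z 0.0655 yaw -15.25 F [-0.1  0.3 11.5]
shift cm [-0.11  3.59 -0.05] turn 0.0009
green 608 yaw -15.56 n at lateral .543: 0.2018 lat 0.4571 len 0.0773
blue 7903 yaw -16.09 n at lateral .543: 0.0886 lat 0.545 len 0.193
```

View pics/w3.png

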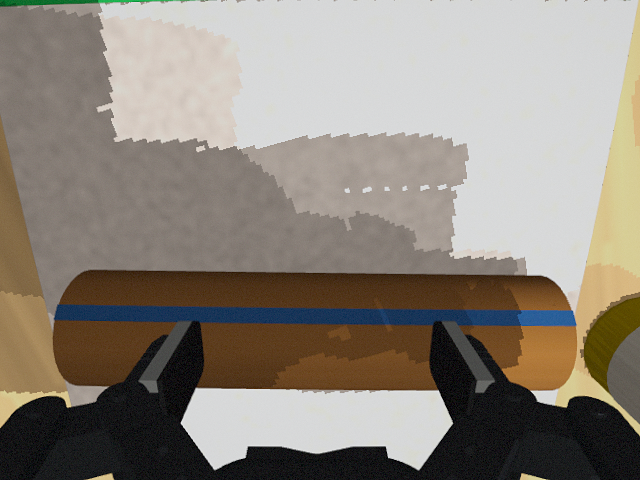

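```bash
python3 -m handwheel '0 0 0 -0.3 0; 0 0 0 -0.6 0; 0 0 0.8 -0.6 0.02; 0 0 1.6 -0.6 0.02; 0 0 1.85 -0.5 0.02; 0 0 1.85 -0.2 0.02; 0 0 1.85 0 0.02; 0 0 1.85 0.05 0.02; 0 0 1.85 0.05 0.02'; python3 -c "
from h import *
goto(.0585,.543,.0655,-15.3)
c,im=wr('w4',roi=(0,0,640,480))
cv2.imwrite('pics/t4.png',snapshot('top')[:,:,::-1])"
```

```text
t: 5.33
ee_pos: [0.5414, -0.0811, 0.0654]
eef_rot: [[0.959, -0.282, 0.003], [-0.282, -0.959, -0.001], [0.003, 0.0, -1.0]]
force: [-2.5, -0.5, 11.1]
width: 0.0855
t 5.3333 tcp n 0.0583 lat 0.5444 z 0.0654 yaw -16.4 F [-2.5 -0.5 11.1]
shift cm [-0.13 -0.02 -0.01] turn -0.0193
blue 8334 yaw -16.1 n at lateral .543: 0.0882 lat 0.5452 len 0.193
```

View pics/w4.png

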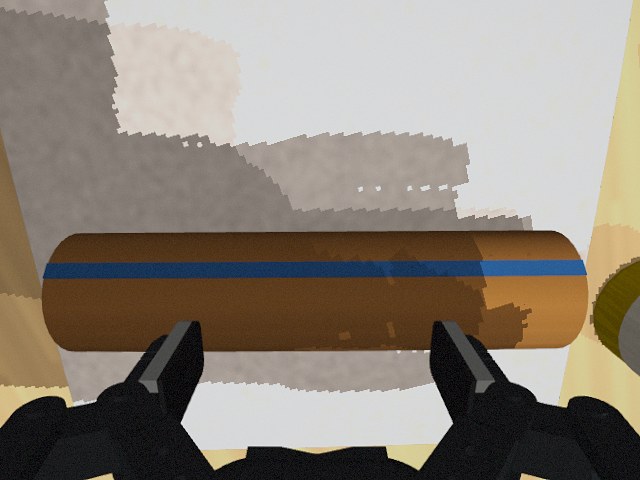

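View pics/t4.png

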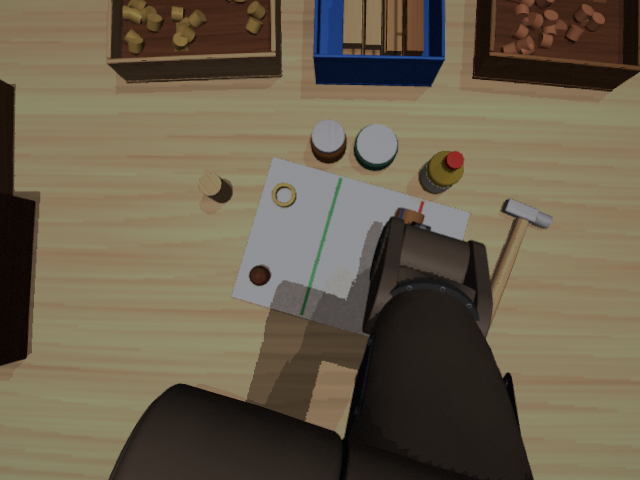

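```bash
cat >> h.py <<'E'
from scipy.optimize import least_squares
def cyl(c,im,g,show=True):
    """fit n(at lat .543), yaw deg, roll deg from silhouette top/bottom rows and stripe rows; g=(n,rolldeg)"""
    m=masks(im,(0,0,640,430)); mm=(m['brown']|m['blue']).astype(np.uint8)
    mm=cv2.morphologyEx(mm,cv2.MORPH_OPEN,np.ones((5,5)))
    N,L,st,_=cv2.connectedComponentsWithStats(mm); i=1+np.argmax([s[4] if s[0]<330<s[0]+s[2] else 0 for s in st[1:]]); mm=L==i
    obs=[]
    for u in range(215,425,10):
        v=np.nonzero(mm[:,u])[0]; b=np.nonzero(m['blue'][:,u]&mm[:,u])[0]
        if len(v)<20: continue
        obs.append((u,v.min()-.5,v.max()+.5,b.mean() if 4<=len(b) and b.min()>v.min()+2 and b.max()<v.max()-2 else np.nan))
    obs=np.array(obs)
    t=np.linspace(0,2*np.pi,361)
    def model(p):
        ya=np.radians(p[1]);ax=np.array([np.cos(ya),np.sin(ya),0]);pr=np.array([-ax[1],ax[0],0]);ctr=np.r_[p[0]/1000*n+.543*dd,.037]
        U=[];A=[];B=[];S=[]
        for s in np.linspace(-.07,.07,8):
            q=proj(c,ctr+s*ax+.025*(np.cos(t)[:,None]*pr+np.sin(t)[:,None]*np.array([0,0,1])));i,j=q[:,1].argmin(),q[:,1].argmax()
            r=np.radians(p[2]);w=proj(c,ctr+s*ax+.025*(np.sin(r)*pr+np.cos(r)*np.array([0,0,1])))[0]
            U.append(q[i]);A.append(q[j]);S.append(w)
        f=lambda Q:np.polyval(np.polyfit(np.array(Q)[:,0],np.array(Q)[:,1],2),obs[:,0])
        return f(U),f(A),f(S)
    def res(p):
        a,b,s=model(p); r=np.r_[a-obs[:,1],b-obs[:,2],s-obs[:,3]]; return np.where(np.isnan(r),0,r)
    r=least_squares(res,[g[0]*1000,-16,g[1]],loss='soft_l1',diff_step=1e-4)
    print("dowel n mm %.1f yaw %.2f roll %.1f"%tuple(r.x),"rms",np.sqrt(np.mean(r.fun**2)).round(2),"stripe cols",int((~np.isnan(obs[:,3])).sum()),"roll expected %.1f"%np.degrees((r.x[0]-50.3)/25))
    return r.x
E
python3 - <<'E'
from h import *
im=cv2.imread('pics/w4.png')[:,:,::-1].copy();c=get_calibration('wrist')
cyl(c,im,(.068,41))
E
```

```text
dowel n mm 68.9 yaw -16.13 roll 42.3 rms 0.5 stripe cols 21 roll expected 42.5
```

Rolling is slip-free and the fit agrees. Next stroke is about 40 mm with a small yaw turn.

```bash
python3 -m handwheel '0 0 0 0.07 0; 0 0 -0.3 0.07 0; 0 0 -0.8 0.07 -0.005; 0 0 -1.3 0.07 -0.01; 0 0 -1.8 0.07 -0.02; 0 0 -2.3 0.07 -0.025; 0 0 -2.8 0.07 -0.03; 0 0 -3.3 0.07 -0.035; 0 0 -3.7 0.07 -0.04; 0 0 -3.9 0.07 -0.04; 0 0 -4.0 0.07 -0.04; 0 0 -4.0 0.07 -0.04';  python3 -c "
from h import *
goto(.0785,.543,.0655,-15.3)
c,im=wr('w5',roi=(0,0,640,480))
cyl(c,im,(.0885,87))"
```

```text
t: 6.43
ee_pos: [0.5527, -0.0421, 0.0653]
eef_rot: [[0.97, -0.243, 0.003], [-0.243, -0.97, -0.001], [0.003, -0.0, -1.0]]
force: [-1.9, 1.4, 14.5]
width: 0.0855
t 6.4333 tcp n 0.0989 lat 0.5455 z 0.0653 yaw -14.09 F [-1.9  1.4 14.5]
shift cm [-0.26  2.03 -0.02] turn 0.0211
green 9564 yaw -14.64 n at lateral .543: 0.2055 lat 0.5433 len 0.261
blue 3683 yaw -16.12 n at lateral .543: 0.1234 lat 0.5456 len 0.1722
dowel n mm 88.0 yaw -16.02 roll 87.0 rms 1.1 stripe cols 0 roll expected 86.3
```

```bash
python3 -m handwheel '0 0 0 -0.3 0; 0 0 0 -0.6 0; 0 -1.8 0.8 -0.6 0.03; 0 -3.6 1.6 -0.6 0.05; 0 -4.3 1.9 -0.5 0.056; 0 -4.3 1.9 -0.3 0.056; 0 -4.3 1.9 -0.1 0.056; 0 -4.3 1.9 0.05 0.056; 0 -4.3 1.9 0.08 0.056; 0 -4.3 1.9 0.1 0.056'; python3 -c "
from h import *
goto(.0785,.503,.0655,-15.3)
c,im=wr('w6',roi=(0,0,640,480))
cyl(c,im,(.0885,87))"
```

```text
t: 7.32
ee_pos: [0.5073, -0.0501, 0.0652]
eef_rot: [[0.955, -0.297, 0.004], [-0.297, -0.955, -0.001], [0.004, -0.0, -1.0]]
force: [-5.5, -0.4, 25.6]
width: 0.0855
t 7.3167 tcp n 0.0796 lat 0.5035 z 0.0652 yaw -17.25 F [-5.5 -0.4 25.6]
shift cm [-0.05  0.12 -0.03] turn -0.0341
green 3207 yaw -15.97 n at lateral .543: 0.2028 lat 0.4828 len 0.1424
red 42 yaw 48.85 n at lateral .543: 0.3099 lat 0.4129 len 0.0058
blue 3029 yaw -16.12 n at lateral .543: 0.1203 lat 0.536 len 0.1628
dowel n mm 88.3 yaw -16.21 roll 87.0 rms 0.6 stripe cols 0 roll expected 87.0
```

View pics/w6.png

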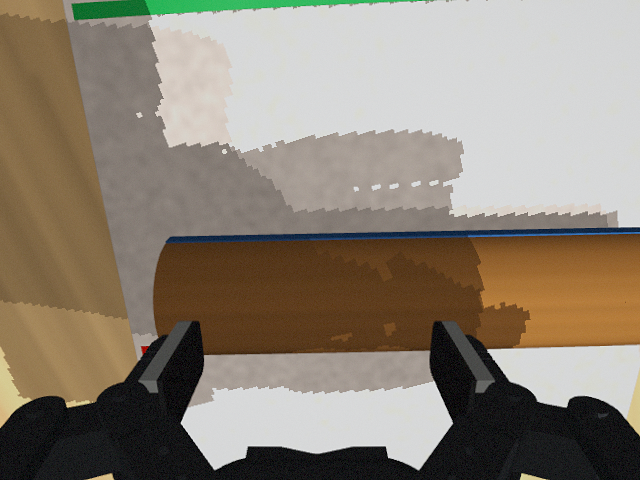

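```bash
python3 -m handwheel '0 0 0 0.1 0; 0 0 -0.3 0.1 -0.005; 0 0 -0.8 0.1 -0.015; 0 0 -1.3 0.1 -0.025; 0 0 -1.8 0.1 -0.035; 0 0 -2.3 0.1 -0.045; 0 0 -2.8 0.1 -0.055; 0 0 -3.2 0.1 -0.065; 0 0 -3.4 0.1 -0.075; 0 0 -3.5 0.1 -0.08; 0 0 -3.5 0.1 -0.08; 0 0 -3.5 0.1 -0.08';  python3 -c "
from h import *
goto(.0785,.503,.0655,-15.3)
c,im=wr('w7',roi=(0,0,640,480))
cyl(c,im,(.106,127))"
```

```text
t: 8.37
ee_pos: [0.5174, -0.0159, 0.0651]
eef_rot: [[0.976, -0.219, 0.002], [-0.219, -0.976, -0.0], [0.002, -0.0, -1.0]]
force: [-8.1, 4.4, 26.0]
width: 0.0855
t 8.3667 tcp n 0.1153 lat 0.5047 z 0.0651 yaw -12.63 F [-8.1  4.4 26. ]
shift cm [-0.3   3.67 -0.04] turn 0.0467
green 7763 yaw -14.65 n at lateral .543: 0.2055 lat 0.5274 len 0.2316
red 2298 yaw -14.61 n at lateral .543: 0.0482 lat 0.5426 len 0.2093
blue 352 yaw -16.09 n at lateral .543: 0.1418 lat 0.5364 len 0.1555
dowel n mm 104.6 yaw -16.05 roll 127.0 rms 0.75 stripe cols 0 roll expected 124.5
```

The fit shows yaw still −16.05°, so the tips slip before the dowel pivots. The 1.4° it had at the start will stay, since turning it would need a side shove. I'll carry on with centred strokes.

```bash
python3 -c "
from h import *
goto(.0960,.545,.0655,-15.7)"
```

```text
t 8.4167 tcp n 0.1152 lat 0.5047 z 0.0651 yaw -12.63 F [-8.8  4.2 26.2]
shift cm [ 3.96  2.06 -0.03] turn 0.0536
```

```bash
python3 -m handwheel '0 0 0 -0.3 0; 0 0 0 -0.6 0; 0 1.6 0.8 -0.6 0.03; 0 3.2 1.6 -0.6 0.05; 0 4 2.06 -0.5 0.054; 0 4 2.06 -0.3 0.054; 0 4 2.06 -0.1 0.054; 0 4 2.06 0 0.054; 0 4 2.06 0 0.054'; python3 -c "
from h import *
goto(.096,.545,.0655,-15.7)
c,im=wr('w8',roi=(0,0,640,480))
cyl(c,im,(.106,127))"
```

```text
t: 9.17
ee_pos: [0.552, -0.0445, 0.0657]
eef_rot: [[0.963, -0.27, 0.003], [-0.27, -0.963, -0.001], [0.003, -0.0, -1.0]]
force: [1.0, -0.7, 8.0]
width: 0.0853
t 9.1667 tcp n 0.0964 lat 0.5454 z 0.0657 yaw -15.68 F [ 1.  -0.7  8. ]
shift cm [-0.03  0.04  0.02] turn 0.0004
green 9552 yaw -14.63 n at lateral .543: 0.2055 lat 0.5445 len 0.2589
red 3197 yaw -14.64 n at lateral .543: 0.0482 lat 0.5427 len 0.2622
dowel n mm 104.5 yaw -16.16 roll 127.0 rms 0.46 stripe cols 0 roll expected 124.2
```

```bash
python3 -m handwheel '0 0 0 0.1 0; 0 0 -0.3 0.1 0; 0 0 -0.8 0.1 0; 0 0 -1.3 0.1 0; 0 0 -1.8 0.1 0; 0 0 -2.3 0.1 0; 0 0 -2.8 0.1 0; 0 0 -3.2 0.1 0; 0 0 -3.5 0.1 0; 0 0 -3.6 0.1 0; 0 0 -3.6 0.1 0'; python3 -m handwheel '0 0 0 -0.3 0; 0 0 0 -0.6 0; 0 0 0.8 -0.6 0; 0 0 1.6 -0.6 0; 0 0 1.9 -0.5 0; 0 0 1.9 -0.3 0; 0 0 1.9 -0.1 0; 0 0 1.9 0.05 0; 0 0 1.9 0.05 0'; python3 -c "
from h import *
goto(.113,.545,.0655,-15.7)
c,im=wr('w9',roi=(0,0,640,480))
cyl(c,im,(.123,160))"
```

```text
t: 10.13
ee_pos: [0.5622, -0.009, 0.0654]
eef_rot: [[0.963, -0.269, 0.006], [-0.269, -0.963, -0.001], [0.006, -0.001, -1.0]]
force: [2.1, -0.2, 9.3]
width: 0.0855
t: 10.88
ee_pos: [0.5571, -0.0273, 0.0655]
eef_rot: [[0.963, -0.269, 0.006], [-0.269, -0.963, -0.001], [0.006, -0.001, -1.0]]
force: [-2.2, -0.3, 13.4]
width: 0.0853
t 10.8833 tcp n 0.1143 lat 0.5459 z 0.0655 yaw -15.61 F [-2.2 -0.3 13.4]
shift cm [-0.09  0.13  0.  ] turn 0.0016
green 8787 yaw -14.64 n at lateral .543: 0.2055 lat 0.5426 len 0.2623
red 2536 yaw -14.7 n at lateral .543: 0.0482 lat 0.5426 len 0.2621
dowel n mm 123.3 yaw -16.04 roll 160.0 rms 0.47 stripe cols 0 roll expected 167.3
```

```bash
python3 -m handwheel '0 0 0 0.07 0; 0 0 -0.3 0.07 0; 0 0 -0.8 0.07 0; 0 0 -1.3 0.07 0; 0 0 -1.8 0.07 0; 0 0 -2.3 0.07 0; 0 0 -2.8 0.07 0; 0 0 -3.3 0.07 0; 0 0 -3.6 0.07 0; 0 0 -3.8 0.07 0; 0 0 -3.8 0.07 0'; python3 -m handwheel '0 0 0 -0.3 0; 0 0 0 -0.6 0; 0 0 0.8 -0.6 0; 0 0 1.6 -0.6 0; 0 0 1.9 -0.5 0; 0 0 1.9 -0.3 0; 0 0 1.9 -0.1 0; 0 0 1.9 0.05 0; 0 0 1.9 0.05 0'; python3 -c "
from h import *
goto(.132,.545,.0655,-15.7)
c,im=wr('w10',roi=(0,0,640,480))
cyl(c,im,(.142,210))"
```

```text
t: 11.85
ee_pos: [0.5677, 0.01, 0.0654]
eef_rot: [[0.963, -0.269, 0.007], [-0.269, -0.963, -0.001], [0.007, -0.001, -1.0]]
force: [-0.2, 0.6, 10.8]
width: 0.0858
t: 12.6
ee_pos: [0.5628, -0.0084, 0.0656]
eef_rot: [[0.963, -0.269, 0.007], [-0.269, -0.963, -0.001], [0.007, -0.001, -1.0]]
force: [-2.5, -0.7, 13.1]
width: 0.0855
t 12.6 tcp n 0.1341 lat 0.5466 z 0.0656 yaw -15.58 F [-2.5 -0.7 13.1]
shift cm [-0.16  0.21  0.01] turn 0.0021
green 8040 yaw -14.65 n at lateral .543: 0.2054 lat 0.5426 len 0.2623
red 2175 yaw -14.66 n at lateral .543: 0.0482 lat 0.547 len 0.152
dowel n mm 143.0 yaw -15.99 roll 210.0 rms 0.49 stripe cols 0 roll expected 212.4
```

View pics/w10.png

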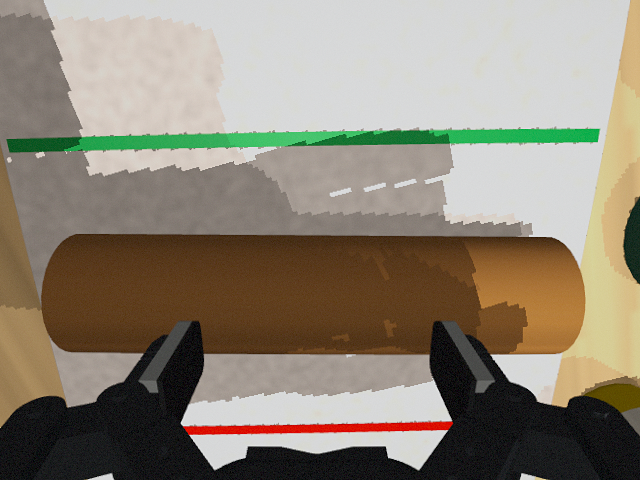

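Dowel is at n≈143 with the stripe underneath, and the green line is at n=205.4. Continuing.

```bash
python3 -m handwheel '0 0 0 0.07 0; 0 0 -0.3 0.07 0; 0 0 -0.8 0.07 0; 0 0 -1.3 0.07 0; 0 0 -1.8 0.07 0; 0 0 -2.3 0.07 0; 0 0 -2.8 0.07 0; 0 0 -3.3 0.07 0; 0 0 -3.6 0.07 0; 0 0 -3.8 0.07 0; 0 0 -3.8 0.07 0'; python3 -m handwheel '0 0 0 -0.3 0; 0 0 0 -0.6 0; 0 0 0.8 -0.6 0; 0 0 1.6 -0.6 0; 0 0 1.95 -0.5 0; 0 0 1.95 -0.3 0; 0 0 1.95 -0.1 0; 0 0 1.95 0.05 0; 0 0 1.95 0.05 0'; python3 -c "
from h import *
goto(.152,.545,.0655,-15.7)
c,im=wr('w11',roi=(0,0,640,480))
cyl(c,im,(.162,255))"
```

```text
t: 13.57
ee_pos: [0.5734, 0.0289, 0.0655]
eef_rot: [[0.963, -0.268, 0.008], [-0.268, -0.963, -0.001], [0.008, -0.002, -1.0]]
force: [-0.1, 0.6, 9.6]
width: 0.0855
t: 14.32
ee_pos: [0.5683, 0.0101, 0.0656]
eef_rot: [[0.963, -0.268, 0.008], [-0.268, -0.963, -0.001], [0.008, -0.002, -1.0]]
force: [-2.4, 0.1, 12.1]
width: 0.0854
t 14.3167 tcp n 0.1534 lat 0.5474 z 0.0656 yaw -15.55 F [-2.4  0.1 12.1]
shift cm [-0.23  0.14  0.01] turn 0.0026
green 7306 yaw -14.65 n at lateral .543: 0.2054 lat 0.5426 len 0.2623
red 727 yaw -14.67 n at lateral .543: 0.0483 lat 0.5478 len 0.1337
dowel n mm 162.7 yaw -16.03 roll 255.0 rms 0.52 stripe cols 0 roll expected 257.7
```

```bash
python3 -m handwheel '0 0 0 0.07 0; 0 0 -0.3 0.07 0; 0 0 -0.8 0.07 0; 0 0 -1.3 0.07 0; 0 0 -1.8 0.07 0; 0 0 -2.3 0.07 0; 0 0 -2.8 0.07 0; 0 0 -3.3 0.07 0; 0 0 -3.6 0.07 0; 0 0 -3.8 0.07 0; 0 0 -3.8 0.07 0'; python3 -m handwheel '0 0 0 -0.3 0; 0 0 0 -0.6 0; 0 0 0.8 -0.6 0; 0 0 1.6 -0.6 0; 0 0 1.9 -0.5 0; 0 0 1.9 -0.3 0; 0 0 1.9 -0.1 0; 0 0 1.9 0.05 0; 0 0 1.9 0.05 0'; python3 -c "
from h import *
goto(.172,.545,.0655,-15.7)
c,im=wr('w12',roi=(0,0,640,480))
cyl(c,im,(.182,302))"
```

```text
t: 15.28
ee_pos: [0.579, 0.0475, 0.0656]
eef_rot: [[0.963, -0.268, 0.01], [-0.268, -0.964, -0.001], [0.01, -0.002, -1.0]]
force: [-0.3, 1.4, 10.7]
width: 0.085
t: 16.03
ee_pos: [0.5741, 0.0292, 0.0656]
eef_rot: [[0.963, -0.268, 0.01], [-0.268, -0.964, -0.001], [0.01, -0.002, -1.0]]
force: [-2.1, -0.2, 12.2]
width: 0.0853
t 16.0333 tcp n 0.1732 lat 0.5481 z 0.0656 yaw -15.52 F [-2.1 -0.2 12.2]
shift cm [-0.3   0.13  0.01] turn 0.0031
green 6502 yaw -14.7 n at lateral .543: 0.2054 lat 0.5427 len 0.2622
red 37 yaw -63.4 n at lateral .543: 0.1945 lat 0.6719 len 0.0056
blue 607 yaw -16.09 n at lateral .543: 0.169 lat 0.5471 len 0.1866
dowel n mm 182.3 yaw -16.41 roll 302.0 rms 0.67 stripe cols 0 roll expected 302.4
```

View pics/w12.png

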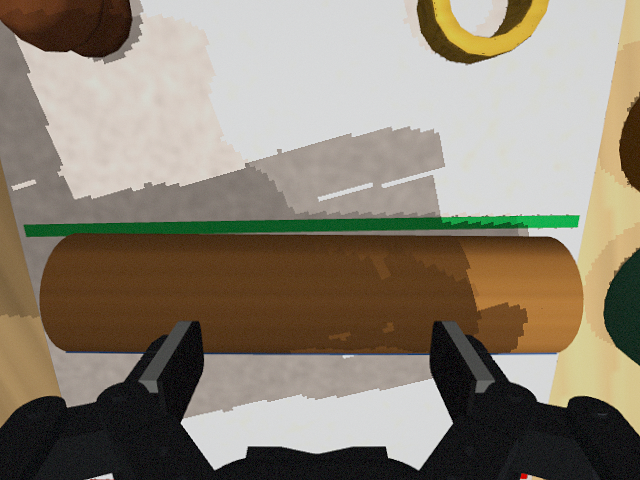

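```bash
python3 -m handwheel '0 0 0 0.07 0; 0 0 -0.3 0.07 0; 0 0 -0.8 0.07 0; 0 0 -1.3 0.07 0; 0 0 -1.8 0.07 0; 0 0 -2.3 0.07 0; 0 0 -2.7 0.07 0; 0 0 -3.0 0.07 0; 0 0 -3.1 0.07 0; 0 0 -3.2 0.07 0; 0 0 -3.2 0.07 0'; python3 -m handwheel '0 0 0 -0.3 0; 0 0 0 -0.6 0; 0 0 0.8 -0.8 0; 0 0 1.4 -0.8 0; 0 0 1.6 -0.8 0; 0 0 1.6 -0.8 0;0 0 1.6 -0.8 0'; python3 -c "
from h import *
goto(.188,.545,.0655,-15.7)
c,im=wr('w13',roi=(0,0,640,480))
cyl(c,im,(.198,340))"
```

```text
t: 17.0
ee_pos: [0.583, 0.0605, 0.0659]
eef_rot: [[0.964, -0.267, 0.011], [-0.267, -0.964, -0.0], [0.011, -0.003, -1.0]]
force: [-1.2, 0.6, 12.7]
width: 0.0853
t: 17.58
ee_pos: [0.5786, 0.0448, 0.0737]
eef_rot: [[0.963, -0.268, 0.011], [-0.268, -0.963, -0.0], [0.011, -0.003, -1.0]]
force: [-0.7, -0.0, -0.3]
width: 0.085
t 17.5833 tcp n 0.1895 lat 0.5486 z 0.0737 yaw -15.55 F [-0.7 -0.  -0.3]
shift cm [-0.36  0.15  0.82] turn 0.0027
blue 4857 yaw -16.16 n at lateral .543: 0.1912 lat 0.5476 len 0.1991
dowel n mm 198.9 yaw -16.20 roll 340.0 rms 0.53 stripe cols 21 roll expected 340.5
```

View pics/w13.png

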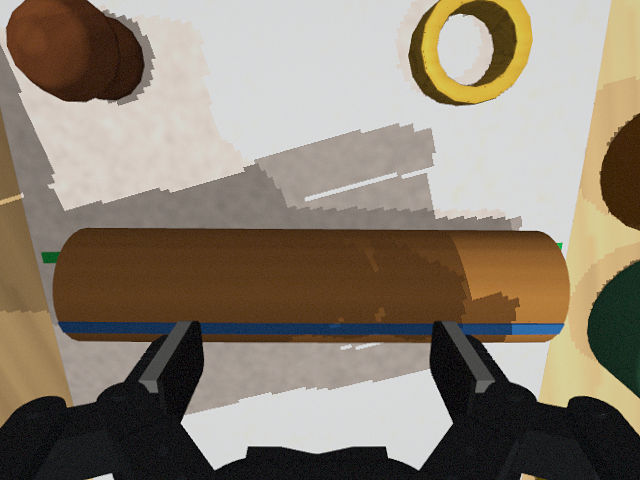

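```bash
python3 -m handwheel '0 0 0 0.4 0; 0 0 0 0.7 0; 0 0 0 0.85 0; 0 0 0 0.88 0; 0 0 0 0.88 0; 0 0 0 0.88 0'; python3 -m handwheel '0 0 0 0.07 0; 0 0 -0.2 0.07 0; 0 0 -0.5 0.07 0; 0 0 -0.8 0.07 0; 0 0 -1.1 0.07 0; 0 0 -1.35 0.07 0; 0 0 -1.45 0.07 0; 0 0 -1.5 0.07 0; 0 0 -1.5 0.07 0;0 0 -1.5 0.07 0'; python3 -m handwheel '0 0 0 -0.2 0; 0 0 0 -0.6 0; 0 0 0 -1 0; 0 0 1 -3 0; 0 0 2 -5 0; 0 0 3 -7 0; 0 0 4 -9 0;0 0 4 -9 0;0 0 4 -9 0'; python3 -c "
from h import *
goto(.188,.545,.0655,-15.7)
c,im=wr('w14',roi=(170,0,475,300))
cyl(c,im,(.206,350))"
```

```text
t: 18.13
ee_pos: [0.5788, 0.0451, 0.0657]
eef_rot: [[0.964, -0.267, 0.011], [-0.267, -0.964, -0.0], [0.011, -0.003, -1.0]]
force: [-1.8, -0.7, 15.1]
width: 0.0855
t: 18.97
ee_pos: [0.5831, 0.0599, 0.066]
eef_rot: [[0.964, -0.267, 0.012], [-0.267, -0.964, -0.0], [0.012, -0.003, -1.0]]
force: [-2.2, 1.0, 16.0]
width: 0.0852
t: 19.72
ee_pos: [0.5715, 0.021, 0.1566]
eef_rot: [[0.963, -0.268, 0.014], [-0.268, -0.963, -0.0], [0.014, -0.003, -1.0]]
force: [0.4, 0.4, -1.1]
width: 0.0855
t 19.7167 tcp n 0.1647 lat 0.5477 z 0.1566 yaw -15.55 F [ 0.4  0.4 -1.1]
shift cm [-0.43 -2.29  9.12] turn 0.0025
blue 3206 yaw -16.1 n at lateral .543: 0.2058 lat 0.5538 len 0.1713
dowel n mm 206.8 yaw -16.09 roll 357.6 rms 0.91 stripe cols 21 roll expected 358.8
```

View pics/w14.png

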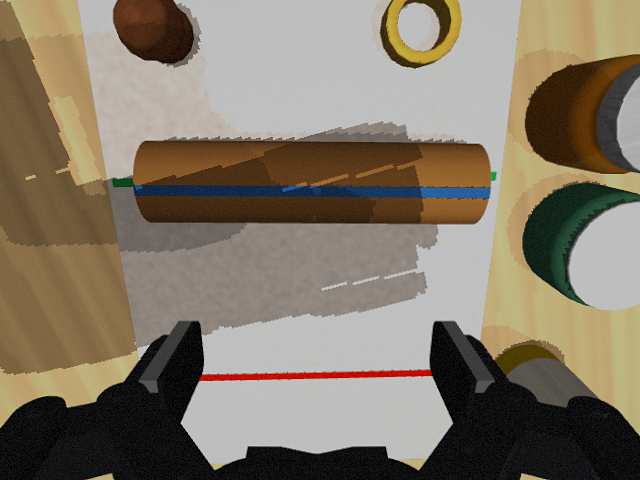

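```bash
python3 -m handwheel '0 0 1 -3 0; 0 0 3 -6 0; 0 0 7 -8 0; 0 0 11 -8 0; 0 0 15 -8 0; 0 0 18 -8 0; 0 0 18 -8 0;0 0 18 -8 0;0 0 18 -8 0'; python3 -c "
from h import *
c,im=wr('w15',roi=(170,0,475,150))
cv2.imwrite('pics/t15.png',snapshot('top')[:,:,::-1])
c=get_calibration('wrist');print(observe()['joint_vel'].round(3))"
```

```text
t: 20.52
ee_pos: [0.5221, -0.1514, 0.2342]
eef_rot: [[0.963, -0.268, 0.011], [-0.268, -0.963, 0.001], [0.01, -0.004, -1.0]]
force: [0.6, 0.1, 0.7]
width: 0.0854
red 2050 yaw -14.65 n at lateral .543: 0.0483 lat 0.548 len 0.2509
[ 0.004 -0.005 -0.003 -0.     0.001 -0.004]
```

View pics/t15.png

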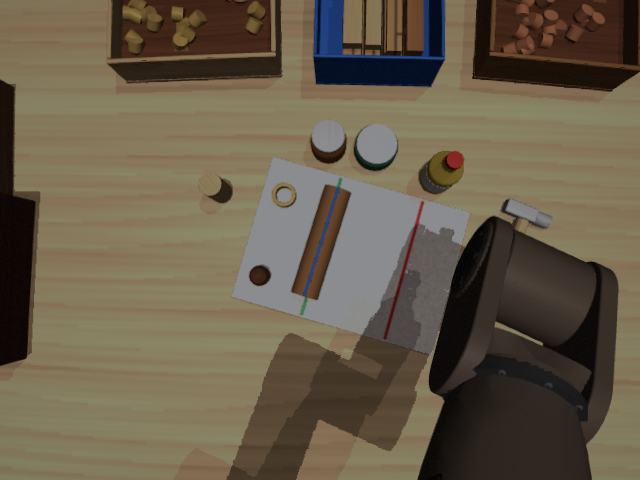

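View pics/w15.png

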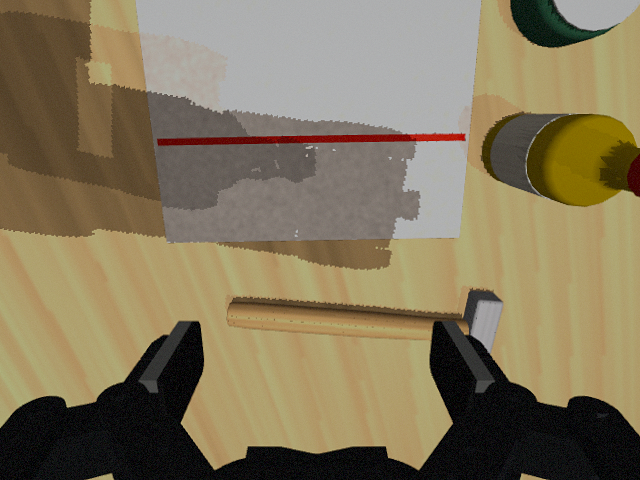

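The top view shows the dowel on the green line with its stripe up, from (340,187) to (306,298). The collar, finial, glue, wax, jar and offcut are at their original pixels. The hammer has the same appearance in the wrist view. Nothing is touching the robot, so I'll hand in.

```bash
python3 -c "
from plant import *
hand_in(); print(observe()['t'])"
```

```text
the job is handed in; nothing more can be done
the job is handed in; nothing more can be done
```

I rolled the dowel from the red line to the green line in nine short strokes, with the open fingertips pushing on its top at roughly 8–26 N. I handed it in at about 20.6 s of the 64 s allowed.

- **Position:** in the last fit, the middle of the dowel was about 1 mm past the middle of the green line.
- **Turn:** that fit put it at 357.6°, with 358.8° expected from the distance travelled. The blue stripe is on top to within about 2°, and the dowel rolled without noticeable sliding over the board.
- **Other things:** in the last top view, the finial, collar, glue, wax, jar and offcut were at the same pixels as at the start. The arm covered most of the hammer there, but it looked undisturbed in the wrist view. The robot was clear of everything.

**Skew not corrected:** the dowel started about 1.4° skewed to the red line, and it lies about 1.4° skewed to the green one. I turned the fingertips during two strokes to straighten it, but they slipped on the dowel and its angle did not change. I left it, because straightening it would have needed a push from the side.

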